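# Open the hall key cupboard

## Task

Open the little wooden key cupboard on the hall console. First slide the blue candle jar that stands in front of it along the top, upright and without lifting it, until it is well clear of the door's swing; then press the handle-less door near its free edge until the push catch lets go, take the finger away so that the door springs ajar by itself, and last swing the door wide open, about square to the cupboard, with a finger behind its edge. Leave everything else where it stands.

Things in the scene. Friction and masses are not known exactly. Their poses are not given: they have to be found in the camera images.
- key_cupboard: dark walnut key cupboard, fixed, turned sideways to the robot: 110 deep (its x) x 180 wide (its y) x 200 mm high. Origin: centre of its underside, on the console top (z = 0); +x runs from front to back, +y from hinge side to free side (far from the robot). The shut door's outer face is at x = -77 mm, its inner face at -61 mm, 6 mm clear of the carcass. Nothing stands on top.
- key_door (a joint): door hinge angle, rad: 0 shut, positive open, stop at 1.75, -0.03 pressed fully in. The catch holds it at 0; pressing it in about 3 mm at the free edge (-0.018, 5 to 8 N) frees the catch; as the finger withdraws a spring pin drives it out to about 0.27 (45 mm gap behind the free edge). Beyond that it swings with slight friction and stays where left; it does not catch again.
- press_spot (a point): the spot to press, on the door's outer face: 28 mm in from the free edge, 150 mm from the hinge line, 165 mm above the console. Its frame turns with the door: -x out of the outer face, y along the door from hinge to free edge, z up.
- free_edge (a point): top end of the door's free edge, mid-thickness, 198 mm above the console; frame as press_spot. The door is a pale oak panel without handle, 178 wide x 196 high x 16 mm thick, its lower edge 2 mm above the console.
- hinge_top (a point): point on the door's upright hinge line (at the end nearer the robot), 198 mm above the console, at the door's inner face; fixed to the cupboard. The door reaches 178 mm from here.
- candle_jar: blue candle jar with a white band, a cylinder 72 mm in diameter, 70 mm high, 0.3 to 0.54 kg, loose, standing in the door's swing. Origin: centre of its underside. The door passes it once its centre is more than 214 mm from the hinge line; well clear is 225 mm or more.
- teal_vase: dark green glass vase 80 mm in diameter, 120 mm high, beyond the free side of the cupboard; leave alone. Origin: centre of its underside, as for all below.
- photo_frame: white block photo frame 30 x 130 x 180 mm high; leave alone.
- shell_jar: amber storage jar with a wooden lid, 84 mm in diameter, 130 mm high; leave alone.
- bulb_box: white and blue bulb box 68 x 68 x 120 mm high; leave alone.
- key_dish: white shallow bowl 130 mm in diameter, 25 mm high; leave alone.
- car_key: black car key 65 x 34 x 14 mm lying on the console; leave alone.
- paint_tin: grey paint tin 100 mm in diameter, 110 mm high; leave alone.
- paint_brush: paint brush lying on the console; leave alone.

How it is judged:
By the outcome, as a careful person would: the job done as asked, in the order asked, and still so for the second after the job is handed in, with the robot touching nothing.
It also fails if it takes over 64 s, if anything falls off the work surface, if the arm or the gripper's body presses on something with over 40 N, if the wrist force passes 120 N, or if a joint passes its speed limit or range.

## Robot

A 6-joint arm with a two-finger parallel gripper is mounted at the origin on the work surface. World frame = base frame: x ahead of the robot, y to its left, z up, the work surface at z = 0. Lengths are in m, angles in degrees, forces in N, time in s.
With the tool pointing down it reaches from about 0.3 to 0.75 m from the base axis. Payload 8.5 kg.
Tool frame: the origin (TCP) lies between the finger pads; the fingertips stand 17 mm ahead of it and the grasp point (between the pads) lies 2 mm behind it (env.tip_reach is the distance from the TCP to the fingertips, in m); z points along the fingers, y is the line along which they close (so a half turn about z gives the same grasp; the last joint's range is limited). The gripper opens to 85 mm and grips with 20 to 120 N. Pads are 22 mm wide; open, the fingers measure 114 mm over their backs; the gripper's body (76 mm by 85 mm) begins 54 mm behind the grasp point. The pads swing forward as they close: fully open they stand 13 mm farther back than shut.
Start: joints at [51.377, 21.807, 74.336, -0, 83.858, -12.336], TCP at [0.244, 0.493, 0.248] pointing down, gripper open.
Joint ranges: [-178.18, 178.18], [-50.72, 133.34], [12.68, 142.11], [-81.47, 261.47], [9.98, 163.14], [-165.26, 165.26]. Speed limits (degrees/s): [136.94, 136.94, 180, 180, 180, 180].

## Interface

Orientations are given as a 3x3 rotation matrix whose columns are the frame's x, y, z axes.
In Python, from rig import env, viewer gives the robot as it stands.
- The arm moves only by the tool move_arm, never from a script. Its argument "motion" is a list of rows, each a list of 2 entries, a list of its own where there are three numbers: the shift along the tool's x, y, z normalised to -1 to 1, where 1 is 50 mm, then the turn, a rotation vector about the tool's x, y, z normalised to -1 to 1, where 1 is 8 degrees. A call has 1 to 20 rows; each row shifts and turns the commanded pose from where the row before left it, along the tool's axes as they then stand; what a row does not reach is not made up. A row lasts 1/10 s, in which the tool goes at most 50 mm and 8.59 degrees, less where a joint would pass 70% of its speed; a pose out of reach is approached as far as the arm can. A call with a number of a shift or a turn outside -1 to 1 is refused whole. A call with a gripper value outside its range is refused whole. "claw" is the closure, from 0 (fully open) to 1 (shut), set as the call begins (left out, the last holds). The fingers move at their own pace and stop on an object; "force" is the grip in N (left out, the last holds). Time passes only in rows, so rows that do not move let the fingers close. It gives the time, the measured TCP pose, the force, the opening and the grip force at its end, in the units of the state.
- env.observe(): the state, without advancing time (a new reading comes with each control period).
- viewer.get_image(name): name is "side" or "top"; returns a dict with "frame" (480x640x3 uint8, red, green, blue), "depth" (480x640 float32, m along the optical axis (not along the pixel's ray), 0 where there is no reading), "fx", "fy", "cx", "cy" (pixels), "k1" (the pictures are not rectified: a ray, as slopes to the right and down, at radius r is drawn at 1 + k1 r^2 times it, then the intrinsics apply), "eye" and "attitude" of the camera in the world. Camera axes: x right, y up, looking along -z (the intrinsics and any distortion apply to the point x, -y, -z); pixel columns grow to the right and rows downward; lengths in m; the calibration is good to about 2 mm. A picture is of the moment at which its call begins.
- env.close_job(): hands the job in; it is judged then, once.
The state is a dict: "time_s": time; "q": joint angles; "qvel": joint speeds; "joint_efforts": joint torques, N m; "position": TCP position; "tool_rot": TCP orientation; "ft_force": force on the tool from outside, world axes, zero at the start; "wrist_torque": the same for the moment, N m; "grip_width": finger opening in m; "gripper_force": force on a finger pad.
Only numpy, scipy, OpenCV 4.12 (cv2) and the standard library are available. Lean on these libraries where they do the work, as an engineer would, in place of code of your own. Each camera call takes 0.05 s, during which the arm holds its last target. There are 200 camera calls.

## Working session

There is one attempt and no reset: what is moved stays moved. The work goes in short steps, Python scripts to look and compute and a tool call to move; the robot and the scene stay as the last step left them, time stands still between calls to the robot, and variables do not carry over. Pictures are saved under pics/ and viewed, at most 10 in all, crops included, and the job is handed in when it is done.

Besides the shell and the picture viewer there is one more tool, called after "Request:" as name([rows], argument=value, ...), one row to a line, values as JSON. move_arm: Moves the arm, as the interface text tells. Scaled input: -1 to 1 covers 50 mm each way for a shift and 8 degrees each way for a turn. Its arguments: {"type":"object","properties":{"motion":{"type":"array","items":{"type":"array"}},"claw":{"type":"number"},"force":{"type":"number"}},"required":["motion"]}

```bash
mkdir -p pics; cat > h.py <<'E'
import numpy as np, cv2
from rig import env, viewer
def cloud(im):
    h,w=im["depth"].shape
    u,v=np.meshgrid(np.arange(w),np.arange(h))
    K=np.array([[im["fx"],0,im["cx"]],[0,im["fy"],im["cy"]],[0,0,1.]])
    p=cv2.undistortPoints(np.stack([u,v],-1).reshape(-1,1,2).astype(np.float64),K,np.array([im["k1"],0,0,0.])).reshape(h,w,2)
    d=im["depth"]; c=np.stack([p[...,0]*d,-p[...,1]*d,-d],-1)
    W=c@np.array(im["attitude"]).T+np.array(im["eye"]); W[d==0]=np.nan
    return W
def snap(n,tag):
    im=viewer.get_image(n); cv2.imwrite(f"pics/{tag}.png",im["frame"][...,::-1]); return im,cloud(im)
E
python3 - <<'E'
from h import *
for n in("top","side"):
    im,W=snap(n,n+"0"); np.save(n+".npy",W); print(n,im["eye"],np.round(im["attitude"],2).tolist(),im["fx"],im["k1"])
s=env.observe();print(s["position"],s["tool_rot"],s["time_s"])
E
```

```text
top [0.26934129 0.11587072 1.39324662] [[0.07, 0.98, -0.21], [-1.0, 0.07, -0.01], [0.0, 0.21, 0.98]] 549.8012771293123 -0.08719138462808702
side [0.49006526 0.91573852 0.99750768] [[-1.0, 0.05, -0.05], [-0.07, -0.73, 0.68], [-0.01, 0.68, 0.74]] 526.8712479206871 0.0493517113862859
[0.24343362 0.49292389 0.24778871] [[-8.96602495e-01  4.42835590e-01 -7.78908063e-04]
 [ 4.42836203e-01  8.96601963e-01 -1.00827232e-03]
 [ 2.51871632e-04 -1.24894817e-03 -9.99999188e-01]] 0.1
```

View pics/top0.png

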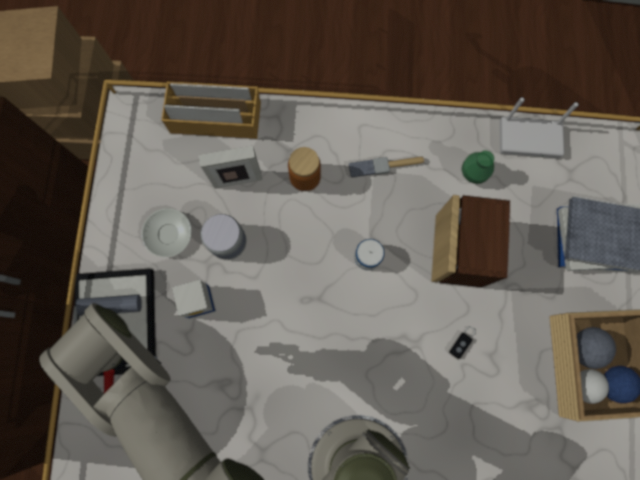

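View pics/side0.png

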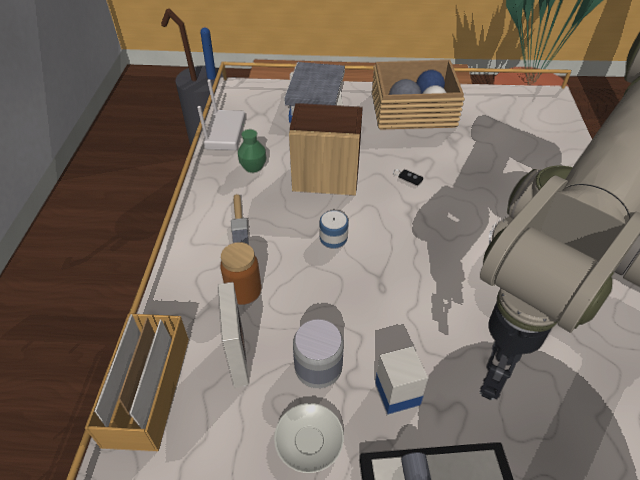

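The top view shows the cupboard at (475,240) with its oak door facing left (+y), the jar at (370,253), the vase at (478,165), the key at (461,345) and the amber jar at (305,168). In the side view the door face is at (325,160) and the jar at (333,228).

```bash
python3 - <<'E'
from h import *
T=np.load("top.npy");S=np.load("side.npy")
for n,W,pts in(("top",T,dict(jar=(370,250),tin=(222,230),shell=(304,160),vase=(478,165),key=(460,345),brush=(400,163),table=(330,210),bulb=(190,297))),("side",S,dict(jar=(333,217),vase=(250,135),key=(410,177),table=(300,240)))):
    for k,(u,v) in pts.items(): print(n,k,np.round(W[v,u],3))
# cupboard+door top
t=T.reshape(-1,3); s=S.reshape(-1,3)
for nm,P,img in(("top",T,"pics/top0.png"),("side",S,"pics/side0.png")):
    c=cv2.imread(img).astype(int)
    m=(P[...,2]>.185)&(P[...,2]<.215)&(P[...,0]>.35)&(P[...,0]<.75)&(P[...,1]<.0)&(P[...,1]>-.4)
    oak=m&(c[...,2]>110)
    for k,mm in(("all",m),("oak",oak),("wal",m&~oak)):
        q=P[mm]; 
        if len(q)<10: continue
        r=cv2.minAreaRect(q[:,:2].astype(np.float32)*1000); print(nm,k,len(q),np.round(np.median(q[:,2]),3),np.round(r[0],1),np.round(r[1],1),round(r[2],2)); print(np.round(cv2.boxPoints(r),0).tolist())
    # jar
    m=(P[...,2]>.055)&(P[...,2]<.085)&(np.hypot(P[...,0]-P[252,370,0] if nm=="top" else P[...,0]-T[252,370,0],P[...,1]-T[252,370,1])<.07)
    q=P[m];print("jar",len(q),cv2.minEnclosingCircle(q[:,:2].astype(np.float32)*1000),q[:,2].max())
# door face plane from side
m=(S[...,2]>.04)&(S[...,2]<.185)&(S[...,1]<0.02)&(S[...,1]>-.25)&(S[...,0]>.4)&(S[...,0]<.7)
u,v=np.meshgrid(np.arange(640),np.arange(480)); m&=(u>296)&(u<356)&(v>128)&(v<192)
q=S[m]; A=np.c_[q[:,0],np.ones(len(q))]; f=np.polyfit(q[:,0],q[:,1],1)
print("door face y=a x+b",f,len(q),q[:,0].min(),q[:,0].max(),np.std(q[:,1]-np.polyval(f,q[:,0])))
E
```

```text
top jar [0.518 0.007 0.071]
top tin [0.535 0.367 0.108]
top shell [0.719 0.183 0.126]
top vase [ 0.747 -0.249  0.101]
top key [ 0.305 -0.232  0.019]
top brush [ 0.766 -0.064  0.021]
top table [ 0.631  0.111 -0.002]
top bulb [0.369 0.422 0.12 ]
side jar [ 0.516 -0.002  0.073]
side vase [ 0.757 -0.26   0.119]
side key [ 0.309 -0.231  0.016]
side table [0.598 0.015 0.002]
top all 4594 0.199 [ 545.9 -226.5] [136.7 181.5] 88.2
[[453.0, -292.0], [634.0, -298.0], [639.0, -161.0], [457.0, -155.0]]
top oak 633 0.197 [ 547.1 -226.6] [136.9 179. ] 88.32
[[456.0, -292.0], [635.0, -298.0], [639.0, -161.0], [460.0, -156.0]]
top wal 3961 0.2 [ 545.2 -226.6] [135.1 180.9] 87.67
[[452.0, -290.0], [633.0, -298.0], [638.0, -163.0], [458.0, -155.0]]
jar 668 ((513.1954956054688, 6.692235946655273), 36.10832214355469) 0.07844650248990126
side all 2482 0.201 [ 546.7 -227.8] [139.7 179.5] 87.74
[[454.0, -294.0], [634.0, -301.0], [639.0, -162.0], [460.0, -154.0]]
side oak 589 0.197 [ 547.6 -226.8] [137.4 177.1] 88.26
[[457.0, -293.0], [634.0, -298.0], [638.0, -161.0], [461.0, -155.0]]
side wal 1893 0.202 [ 546.6 -230.9] [133.6 179.5] 87.59
[[454.0, -294.0], [633.0, -301.0], [639.0, -168.0], [460.0, -160.0]]
jar 564 ((514.76806640625, 6.3557939529418945), 36.8437385559082) 0.0769898225479182
door face y=a x+b [-0.03901701 -0.141125  ] 2558 0.46306470869594973 0.6213983858384344 0.0022362251733918127
```

Request:
move_arm([
  [[0, 0, 0], [0, 0, -0.82]],
  [[0, 0, 0], [0, 0, -0.82]],
  [[0, 0, 0], [0, 0, -0.82]],
  [[0, 0, 0], [0, 0, -0.83]],
  [[-0.34, -0.61, 0], [0, 0, 0]],
  [[-0.34, -0.61, 0], [0, 0, 0]],
  [[-0.34, -0.61, 0], [0, 0, 0]],
  [[-0.34, -0.61, 0], [0, 0, 0]],
  [[-0.34, -0.61, 0], [0, 0, 0]],
  [[-0.34, -0.61, 0], [0, 0, 0]],
  [[-0.34, -0.61, 0], [0, 0, 0]],
  [[-0.34, -0.61, 0], [0, 0, 0]],
  [[-0.34, -0.61, 0], [0, 0, 0]],
  [[-0.34, -0.61, 0], [0, 0, 0]],
  [[-0.34, -0.61, 0], [0, 0, 0]],
  [[-0.34, -0.61, 0], [0, 0, 0]],
  [[-0.34, -0.61, 0], [0, 0, 0]],
  [[-0.34, -0.61, 0], [0, 0, 0]],
  [[-0.34, -0.61, 0], [0, 0, 0]],
  [[-0.34, -0.61, 0], [0, 0, 0]],
], claw=0)

```text
time_s: 2.1
position: [0.5162, 0.0039, 0.248]
tool_rot: [[-1.0, -0.0, -0.001], [-0.0, 1.0, 0.0], [0.001, 0.0, -1.0]]
ft_force: [0.1, 0.5, -0.5]
grip_width: 0.0852
gripper_force: 0.0
```

Request:
move_arm([
  [[0.04, 0.05, 0.3], [0, 0, 0]],
  [[0, 0, 0.3], [0, 0, 0]],
  [[0, 0, 0.3], [0, 0, 0]],
  [[0, 0, 0.3], [0, 0, 0]],
  [[0, 0, 0.3], [0, 0, 0]],
  [[0, 0, 0.3], [0, 0, 0]],
  [[0, 0, 0.3], [0, 0, 0]],
  [[0, 0, 0.3], [0, 0, 0]],
  [[0, 0, 0.3], [0, 0, 0]],
  [[0, 0, 0.2], [0, 0, 0]],
  [[0, 0, 0.2], [0, 0, 0]],
  [[0, 0, 0.2], [0, 0, 0]],
  [[0, 0, 0.2], [0, 0, 0]],
  [[0, 0, 0.2], [0, 0, 0]],
  [[0, 0, 0.2], [0, 0, 0]],
  [[0, 0, 0.2], [0, 0, 0]],
  [[0, 0, 0.1], [0, 0, 0]],
  [[0, 0, 0], [0, 0, 0]],
])

```text
time_s: 3.9
position: [0.5136, 0.0078, 0.0376]
tool_rot: [[-1.0, -0.001, -0.001], [-0.001, 1.0, 0.0], [0.001, 0.0, -1.0]]
ft_force: [0.5, -0.5, 0.3]
grip_width: 0.0855
gripper_force: 0.0
```

Request:
move_arm([
  [[0, 0.06, 0], [0, 0, 0]],
  [[0, 0.08, 0], [0, 0, 0]],
  [[0, 0.1, 0], [0, 0, 0]],
  [[0, 0.13, 0], [0, 0, 0]],
  [[0, 0.13, 0], [0, 0, 0]],
  [[0, 0.13, 0], [0, 0, 0]],
  [[0, 0.13, 0], [0, 0, 0]],
  [[0, 0.13, 0], [0, 0, 0]],
  [[0, 0.13, 0], [0, 0, 0]],
  [[0, 0.13, 0], [0, 0, 0]],
  [[0, 0.13, 0], [0, 0, 0]],
  [[0, 0.13, 0], [0, 0, 0]],
  [[0, 0.13, 0], [0, 0, 0]],
  [[0, 0.13, 0], [0, 0, 0]],
  [[0, 0.13, 0], [0, 0, 0]],
  [[0, 0.13, 0], [0, 0, 0]],
  [[0, 0.1, 0], [0, 0, 0]],
  [[0, 0.07, 0], [0, 0, 0]],
  [[0, 0.04, 0], [0, 0, 0]],
  [[0, 0, 0], [0, 0, 0]],
])

```text
time_s: 5.9
position: [0.5137, 0.1153, 0.0385]
tool_rot: [[-1.0, -0.001, 0.0], [-0.001, 1.0, 0.0], [-0.0, 0.0, -1.0]]
ft_force: [0.3, -2.2, 2.8]
grip_width: 0.0852
gripper_force: 1.1
```

Request:
move_arm([
  [[0, -0.06, 0], [0, 0, 0]],
  [[0, -0.06, 0], [0, 0, 0]],
  [[0, 0, -0.1], [0, 0, 0]],
  [[0, 0, -0.2], [0, 0, 0]],
  [[0, 0, -0.3], [0, 0, 0]],
  [[0, 0, -0.5], [0, 0, 0]],
  [[0, 0, -0.6], [0, 0, 0]],
  [[0, 0, -0.6], [0, 0, 0]],
  [[0, 0, -0.6], [0, 0, 0]],
  [[0, 0, -0.6], [0, 0, 0]],
  [[0, 0, -0.6], [0, 0, 0]],
  [[0, 0, -0.6], [0, 0, 0]],
  [[0, 0, 0], [0, 0, 0]],
])

```text
time_s: 7.2
position: [0.5146, 0.1089, 0.278]
tool_rot: [[-1.0, -0.001, 0.008], [-0.001, 1.0, 0.0], [-0.008, 0.0, -1.0]]
ft_force: [-0.2, -0.1, 0.4]
grip_width: 0.0852
gripper_force: 0.0
```

```bash
python3 - <<'E'
from h import *
im,P=snap("side","side1")
m=(P[...,2]>.055)&(P[...,2]<.085)&(np.hypot(P[...,0]-.514,P[...,1]-.11)<.07)
q=P[m];print("jar",len(q),cv2.minEnclosingCircle(q[:,:2].astype(np.float32)*1000))
im,P=snap("top","top1")
m=(P[...,2]>.055)&(P[...,2]<.085)&(np.hypot(P[...,0]-.514,P[...,1]-.11)<.07)
q=P[m];print("jar",len(q),cv2.minEnclosingCircle(q[:,:2].astype(np.float32)*1000))
s=env.observe();print(s["position"],s["q"],env.tip_reach)
E
```

```text
jar 651 ((513.1801147460938, 108.26358795166016), 37.644309997558594)
jar 228 ((520.735107421875, 109.11668395996094), 33.33791732788086)
[0.51347607 0.10885539 0.27393324] [-9.69955426e-01  1.82300329e+01  7.55343205e+01  7.63328486e-03
  8.61745673e+01 -9.10076971e+01] 0.017
```

View pics/side1.png

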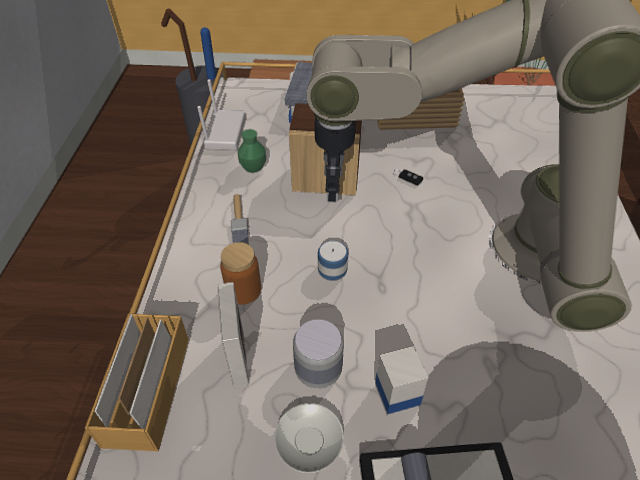

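The side view shows the jar upright at (333,260), which is (0.513, 0.108), about 285 mm from the hinge. Next I close the gripper and move it in front of the press spot.

Request:
move_arm([
  [[0, 0, 0], [0, 0, 0.957]],
  [[0, 0, 0], [0, 0, 0.957]],
  [[0, 0, 0], [0, 0, 0.957]],
  [[0, 0, 0], [0, 0, 0.957]],
  [[0, 0, 0], [0, 0, 0.957]],
  [[0, 0, 0], [0, 0, 0.957]],
  [[0, 0, 0], [0, 0, 0.957]],
  [[0, 0, 0], [0, 0, 0.957]],
  [[0, 0, 0], [0, 0, 0.957]],
  [[0, 0, 0], [0, 0, 0.957]],
  [[0, 0, 0], [0, 0, 0.957]],
  [[0, 0, 0], [0, 0, 0.957]],
  [[-0.5, 0.26, 0.27], [0, 0, 0]],
  [[-0.5, 0.26, 0.27], [0, 0, 0]],
  [[-0.5, 0.26, 0.27], [0, 0, 0]],
  [[-0.5, 0.26, 0.27], [0, 0, 0]],
  [[-0.5, 0.26, 0.27], [0, 0, 0]],
  [[-0.5, 0.26, 0.27], [0, 0, 0]],
  [[-0.5, 0.26, 0.27], [0, 0, 0]],
  [[-0.5, 0.26, 0.27], [0, 0, 0]],
], claw=1, force=40)

```text
time_s: 9.3
position: [0.611, -0.0953, 0.1635]
tool_rot: [[0.032, 0.999, -0.003], [0.999, -0.032, 0.001], [0.001, -0.003, -1.0]]
ft_force: [1.1, 0.2, 0.5]
grip_width: 0.0001
gripper_force: 0.0
```

Request:
move_arm([
  [[0, 0, 0], [0, 0, 0]],
  [[0, 0, 0], [0, 0, 0]],
  [[0, 0, 0], [0, 0, 0]],
])

```text
time_s: 9.6
position: [0.6109, -0.0935, 0.1654]
tool_rot: [[0.031, 1.0, -0.0], [1.0, -0.031, 0.0], [0.0, -0.0, -1.0]]
ft_force: [1.1, 0.8, 0.7]
grip_width: 0.0001
gripper_force: 0.0
```

Request:
move_arm([
  [[-0.15, 0, 0], [0, 0, 0]],
  [[-0.15, 0, 0], [0, 0, 0]],
  [[-0.15, 0, 0], [0, 0, 0]],
  [[-0.15, 0, 0], [0, 0, 0]],
  [[-0.15, 0, 0], [0, 0, 0]],
  [[-0.15, 0, 0], [0, 0, 0]],
  [[-0.04, 0, 0], [0, 0, 0]],
  [[-0.04, 0, 0], [0, 0, 0]],
  [[-0.04, 0, 0], [0, 0, 0]],
  [[0, 0, 0], [0, 0, 0]],
  [[0, 0, 0], [0, 0, 0]],
])

```text
time_s: 10.7
position: [0.6097, -0.1453, 0.1653]
tool_rot: [[0.032, 0.999, 0.0], [0.999, -0.032, 0.0], [0.0, 0.0, -1.0]]
ft_force: [-0.1, 0.1, -0.4]
grip_width: -0.0002
gripper_force: 0.0
```

Request:
move_arm([
  [[-0.03, 0, 0], [0, 0, 0]],
  [[-0.03, 0, 0], [0, 0, 0]],
  [[0, 0, 0], [0, 0, 0]],
  [[0, 0, 0], [0, 0, 0]],
])

```text
time_s: 11.1
position: [0.6096, -0.1485, 0.1653]
tool_rot: [[0.032, 0.999, -0.0], [0.999, -0.032, 0.0], [0.0, -0.0, -1.0]]
ft_force: [0.5, 0.1, -0.4]
grip_width: 0.0002
gripper_force: 0.0
```

Request:
move_arm([
  [[-0.03, 0, 0], [0, 0, 0]],
  [[-0.03, 0, 0], [0, 0, 0]],
  [[0, 0, 0], [0, 0, 0]],
  [[0, 0, 0], [0, 0, 0]],
])

```text
time_s: 11.5
position: [0.6095, -0.1508, 0.1653]
tool_rot: [[0.032, 0.999, 0.0], [0.999, -0.032, 0.001], [0.001, 0.0, -1.0]]
ft_force: [1.4, 5.3, 1.0]
grip_width: -0.0002
gripper_force: 0.0
```

Request:
move_arm([
  [[-0.02, 0, 0], [0, 0, 0]],
  [[-0.02, 0, 0], [0, 0, 0]],
  [[0, 0, 0], [0, 0, 0]],
  [[0, 0, 0], [0, 0, 0]],
])

```text
time_s: 11.9
position: [0.6096, -0.1527, 0.1653]
tool_rot: [[0.032, 0.999, 0.0], [0.999, -0.032, 0.001], [0.001, 0.0, -1.0]]
ft_force: [1.2, 6.6, -0.0]
grip_width: 0.0002
gripper_force: 0.0
```

Request:
move_arm([
  [[-0.02, 0, 0], [0, 0, 0]],
  [[-0.01, 0, 0], [0, 0, 0]],
  [[0, 0, 0], [0, 0, 0]],
  [[0, 0, 0], [0, 0, 0]],
])

```text
time_s: 12.3
position: [0.6097, -0.1542, 0.1653]
tool_rot: [[0.032, 0.999, 0.001], [0.999, -0.032, 0.001], [0.001, 0.001, -1.0]]
ft_force: [2.9, 5.2, 0.2]
grip_width: 0.0002
gripper_force: 0.0
```

Request:
move_arm([
  [[0.3, 0, 0], [0, 0, 0]],
  [[0.5, 0, 0], [0, 0, 0]],
  [[0.6, 0, 0], [0, 0, 0]],
  [[0.6, 0, 0], [0, 0, 0]],
  [[0.3, 0, 0], [0, 0, 0]],
  [[0, 0, 0], [0, 0, 0]],
  [[0, 0, 0], [0, 0, 0]],
  [[0, 0, 0], [0, 0, 0]],
  [[0, 0, 0], [0, 0, 0]],
  [[0, 0, 0], [0, 0, 0]],
])

```text
time_s: 13.3
position: [0.6131, -0.0408, 0.1652]
tool_rot: [[0.033, 0.999, -0.0], [0.999, -0.033, -0.0], [-0.0, -0.0, -1.0]]
ft_force: [0.1, -0.1, 0.9]
grip_width: -0.0001
gripper_force: 0.0
```

```bash
python3 - <<'E'
from h import *
for n in("side","top"):
    im,P=snap(n,n+"2"); c=im["frame"].astype(int)
    m=(P[...,2]>.185)&(P[...,2]<.205)&(P[...,0]>.43)&(P[...,0]<.66)&(P[...,1]<-.05)&(P[...,1]>-.2)&(c[...,0]>110)
    q=P[m]; r=cv2.minAreaRect(q[:,:2].astype(np.float32)*1000); print(n,len(q),r); print(cv2.boxPoints(r).round().tolist())
print(env.observe()["position"])
E
```

```text
side 410 ((516.9407348632812, -152.72686767578125), (119.7818603515625, 25.492185592651367), 13.400472640991211)
[[456.0, -154.0], [462.0, -179.0], [578.0, -151.0], [572.0, -126.0]]
top 464 ((549.616455078125, -153.91030883789062), (60.470584869384766, 186.21139526367188), 80.8834228515625)
[[453.0, -169.0], [637.0, -199.0], [646.0, -139.0], [462.0, -109.0]]
[ 0.61305242 -0.0404777   0.16528676]
```

View pics/top2.png

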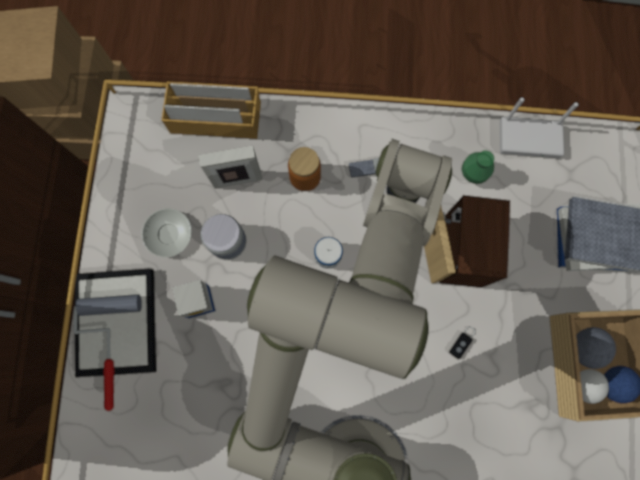

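View pics/side2.png

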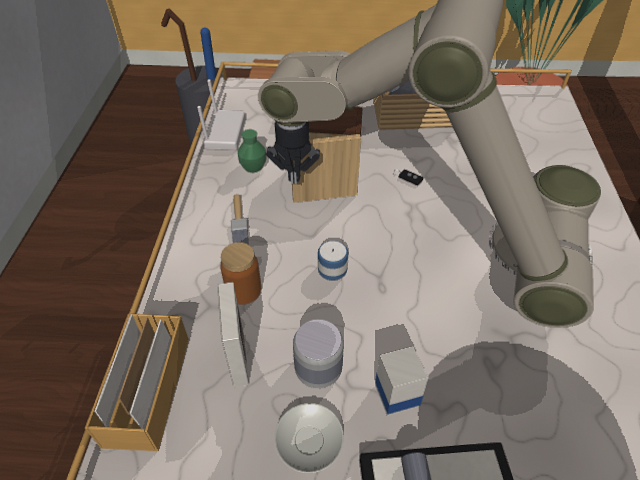

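The door is ajar: in the top view the oak edge runs from (440,280) to (430,220), about 15° open, with the gap behind its far edge near (455,215). I'll go in from above behind the edge.

Request:
move_arm([
  [[0, 0, -0.5], [0, 0, 0]],
  [[0, 0, -0.5], [0, 0, 0]],
  [[0, 0, -0.5], [0, 0, 0]],
  [[0, 0, -0.4], [0, 0, 0]],
  [[-0.4, 0.06, 0], [0, 0, 0]],
  [[-0.4, 0.06, 0], [0, 0, 0]],
  [[-0.4, 0.06, 0], [0, 0, 0]],
  [[-0.4, 0.06, 0], [0, 0, 0]],
  [[-0.4, 0.06, 0], [0, 0, 0]],
  [[-0.4, 0.06, 0], [0, 0, 0]],
  [[0, 0, 0], [0, 0, -0.95]],
  [[0, 0, 0], [0, 0, 0]],
  [[0, 0, 0], [0, 0, 0]],
  [[0, 0, 0], [0, 0, 0]],
])

```text
time_s: 14.8
position: [0.6273, -0.1604, 0.2604]
tool_rot: [[-0.098, 0.995, 0.0], [0.995, 0.098, 0.0], [0.0, 0.0, -1.0]]
ft_force: [1.0, 0.2, -0.0]
grip_width: -0.0004
gripper_force: 0.0
```

```bash
python3 - <<'E'
from h import *
for n in("side","top"):
    im,P=snap(n,n+"3"); c=im["frame"].astype(int)
    # door top face between hinge and edge: points at z~.198, pale
    m=(P[...,2]>.19)&(P[...,2]<.204)&(P[...,0]>.43)&(P[...,0]<.66)&(P[...,1]<-.1)&(P[...,1]>-.175)&(c[...,0]>100)
    q=P[m]*1000; print(n,len(q))
    for x0 in range(450,650,20):
        s=q[(q[:,0]>=x0)&(q[:,0]<x0+20)]
        if len(s): print(x0+10,np.round(np.percentile(s[:,1],[5,50,95])),len(s))
print(env.observe()["position"])
E
```

```text
side 499
460 [-172. -163. -157.] 29
480 [-168. -158. -152.] 56
500 [-165. -153. -147.] 59
520 [-160. -147. -141.] 65
540 [-156. -144. -135.] 61
560 [-152. -140. -133.] 59
580 [-146. -134. -129.] 56
600 [-142. -128. -123.] 57
620 [-137. -124. -120.] 54
640 [-133. -131. -130.] 3
top 0
[ 0.6272405  -0.1602332   0.26043055]
```

View pics/side3.png

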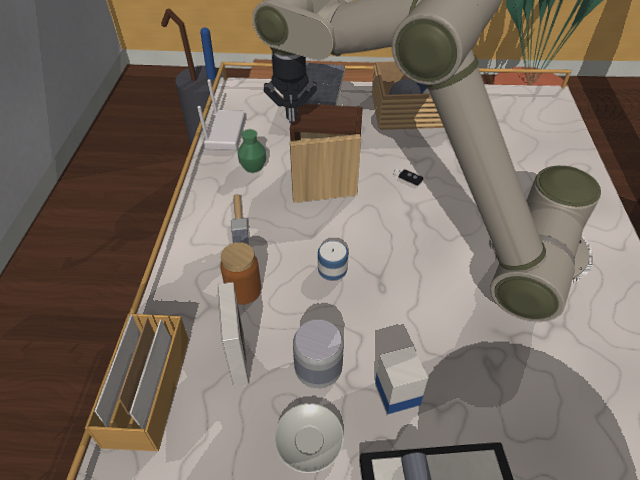

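The fingertips are at (290,118), over the gap behind the door's free edge. Now I descend.

Request:
move_arm([
  [[0, 0, 0.2], [0, 0, 0]],
  [[0, 0, 0.2], [0, 0, 0]],
  [[0, 0, 0.2], [0, 0, 0]],
  [[0, 0, 0.2], [0, 0, 0]],
  [[0, 0, 0.2], [0, 0, 0]],
  [[0, 0, 0.1], [0, 0, 0]],
  [[0, 0, 0.1], [0, 0, 0]],
  [[0, 0, 0.1], [0, 0, 0]],
  [[0, 0, 0], [0, 0, 0]],
])

```text
time_s: 15.8
position: [0.6271, -0.1605, 0.1947]
tool_rot: [[-0.1, 0.995, -0.001], [0.995, 0.1, 0.0], [0.0, -0.001, -1.0]]
ft_force: [-0.1, 1.2, -0.7]
grip_width: 0.0002
gripper_force: 0.0
```

Request:
move_arm([
  [[0, 0, 0.1], [0, 0, 0]],
  [[0, 0, 0.1], [0, 0, 0]],
  [[0, 0, 0.1], [0, 0, 0]],
  [[0, 0, 0.1], [0, 0, 0]],
  [[0, 0, 0], [0, 0, 0]],
])

```text
time_s: 16.3
position: [0.6269, -0.1604, 0.1744]
tool_rot: [[-0.1, 0.995, -0.001], [0.995, 0.1, 0.001], [0.001, -0.001, -1.0]]
ft_force: [-0.5, -0.2, -0.3]
grip_width: -0.0001
gripper_force: 0.0
```

Request:
move_arm([
  [[0.1, 0, 0], [0, 0, -0.32]],
  [[0.1, 0, 0], [0, 0, -0.32]],
  [[0.08, 0, 0], [0, 0, -0.32]],
  [[0.12, 0, 0], [0, 0, -0.25]],
  [[0.17, 0.01, 0], [0, 0, -0.37]],
  [[0.23, 0.01, 0], [0, 0, -0.5]],
  [[0.23, 0.01, 0], [0, 0, -0.5]],
  [[0.23, 0.01, 0], [0, 0, -0.5]],
  [[0.23, 0.01, 0], [0, 0, -0.5]],
  [[0.23, 0.01, 0], [0, 0, -0.5]],
  [[0.23, 0.01, 0], [0, 0, -0.5]],
  [[0.23, 0.01, 0], [0, 0, -0.5]],
  [[0.23, 0.01, 0], [0, 0, -0.5]],
  [[0.23, 0.01, 0], [0, 0, -0.5]],
  [[0.23, 0.01, 0], [0, 0, -0.5]],
  [[0.23, 0.01, 0], [0, 0, -0.5]],
  [[0.17, 0.01, 0], [0, 0, -0.37]],
  [[0.11, 0, 0], [0, 0, -0.25]],
  [[0, 0, 0], [0, 0, 0]],
])

```text
time_s: 18.2
position: [0.5368, -0.0253, 0.1756]
tool_rot: [[-0.923, 0.384, 0.0], [0.384, 0.923, -0.0], [-0.0, 0.0, -1.0]]
ft_force: [0.2, -0.4, 0.2]
grip_width: -0.0001
gripper_force: 0.0
```

```bash
cat > door.py <<'E'
from h import *
import sys
H=np.array([.4595,-.173])
im,P=snap("side",sys.argv[1]); c=im["frame"].astype(int)
m=(P[...,2]>.185)&(P[...,2]<.21)&(np.hypot(P[...,0]-H[0],P[...,1]-H[1])<.2)&(P[...,1]>-.15)&(c[...,0]>100)&(c[...,0]-c[...,2]>20)
q=P[m][:,:2]; print(len(q)); r=cv2.minAreaRect((q*1000).astype(np.float32)); print(r,cv2.boxPoints(r).round().tolist())
s=env.observe();t=np.array(s["tool_rot"]);p=s["position"][:2]-H
print("tool yaw",np.degrees(np.arctan2(t[1,1],t[0,1])),"a,b",p@t[:2,1],p@t[:2,0],s["ft_force"])
E
python3 door.py side4
```

```text
367
((491.0380859375, -78.9579849243164), (158.61903381347656, 19.731258392333984), 65.98758697509766) [[450.0, -147.0], [468.0, -155.0], [532.0, -11.0], [514.0, -2.0]]
tool yaw 67.33749963064702 a,b 0.16598395860384282 -0.01493682731234044 [-0.25459876 -0.34426991 -0.9091642 ]
```

View pics/side4.png

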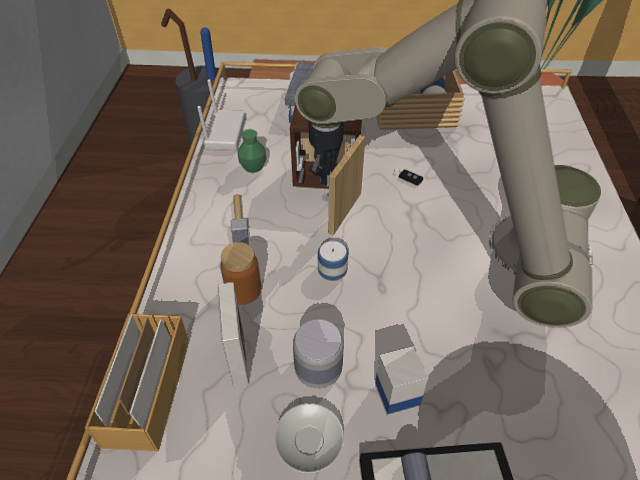

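The door, from (347,180), is at about 67–69° and the finger is still behind it. About 20° is left.

Request:
move_arm([
  [[0.1, 0, 0], [0, 0, -0.2]],
  [[0.17, 0.01, 0], [0, 0, -0.37]],
  [[0.17, 0.01, 0], [0, 0, -0.37]],
  [[0.17, 0.01, 0], [0, 0, -0.37]],
  [[0.17, 0.01, 0], [0, 0, -0.37]],
  [[0.17, 0.01, 0], [0, 0, -0.37]],
  [[0.12, 0, 0], [0, 0, -0.25]],
  [[0.08, 0, 0], [0, 0, -0.15]],
  [[0.05, 0, 0], [0, 0, -0.1]],
  [[0, 0, 0], [0, 0, 0]],
  [[0, 0, 0], [0, 0, 0]],
])

```text
time_s: 19.35
position: [0.4801, -0.0094, 0.1753]
tool_rot: [[-0.999, 0.04, 0.0], [0.04, 0.999, -0.0], [-0.0, -0.0, -1.0]]
ft_force: [-0.4, -1.0, -0.2]
grip_width: 0.0004
gripper_force: 0.0
```

```bash
python3 door.py side5
```

```text
172
((456.6125793457031, -47.41355514526367), (108.43856811523438, 14.623007774353027), 85.71271514892578) [[445.0, -101.0], [460.0, -102.0], [468.0, 6.0], [453.0, 7.0]]
tool yaw 87.73673198766618 a,b 0.1643197308408356 -0.014163636419086361 [-1.04090547 -1.12783237  0.55747269]
```

Request:
move_arm([
  [[-0.2, 0, 0], [0, 0, 0]],
  [[-0.3, 0, 0], [0, 0, 0]],
  [[-0.3, 0, 0], [0, 0, 0]],
  [[0, 0, -0.3], [0, 0, 0]],
  [[0, 0, -0.5], [0, 0, 0]],
  [[0, 0, -0.5], [0, 0, 0]],
  [[0, 0, -0.5], [0, 0, 0]],
  [[0, 0, -0.5], [0, 0, 0]],
  [[0, 0, -0.4], [0, 0, 0]],
  [[0, 0, 0], [0, 0, 0]],
  [[0, 0, 0], [0, 0, 0]],
  [[0, 0, 0], [0, 0, 0]],
])

```text
time_s: 20.6
position: [0.5198, -0.0108, 0.309]
tool_rot: [[-0.999, 0.039, -0.002], [0.039, 0.999, 0.001], [0.002, 0.001, -1.0]]
ft_force: [1.2, -0.8, -0.1]
grip_width: -0.0003
gripper_force: 0.0
```

```bash
python3 door.py side6
```

```text
306
((456.5830078125, -71.76851654052734), (154.91880798339844, 15.87087345123291), 87.42035675048828) [[445.0, -149.0], [461.0, -150.0], [468.0, 5.0], [452.0, 6.0]]
tool yaw 87.75482824785392 a,b 0.16441302933081606 -0.05389300277385483 [ 0.71624366 -0.0533203   0.17252212]
```

View pics/side6.png

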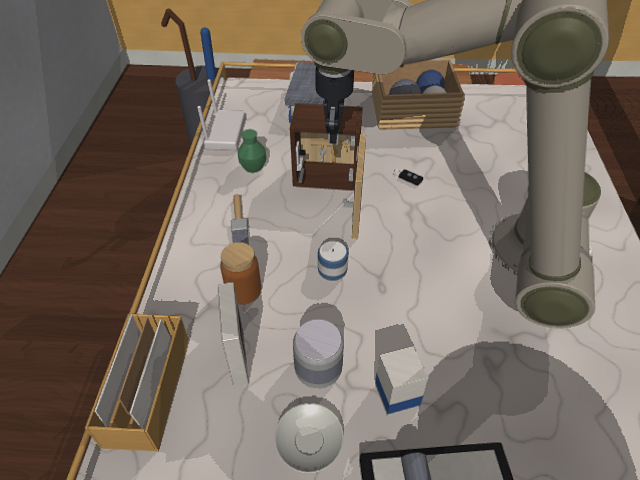

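The door now stands at (360,190), 87.4° + 1.9° ≈ 89° to the cupboard. The jar is upright at (333,260), the gripper is clear, and everything else is where it was.

```bash
python3 -c "
from rig import env
print(env.close_job())"
```

```text
the job is handed in; nothing more can be done
None
```

The job is handed in: I slid the jar about 285 mm clear of the hinge and pressed the catch free. The door sprang ajar and I swung it to about 89°; the robot ended touching nothing, and nothing else looked moved in the last picture.

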